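Seat the lockring key in the wheel hub

TASK

Take the red-handled key off its stand: lift it until the screw head comes into the wide part of its keyhole, and draw it off along the screw. Set its cross-shaped foot gently, without dropping it, in the blue round mouth on top of the wheel hub and, pressing only lightly, turn it until it drops fully home into the cross recess; then leave it standing there upright by itself, with the other things on the bench left where they are.

Things in the scene. Friction and masses are not known exactly. Their poses are not given: they have to be found in the camera images.
- key_handle (a point): Centre of the key's red handle, a square bar 24 x 24 mm, 50 mm tall, upright: grip it from above across any two opposite flats. Axes of the key: z up along it, x and y normal to the handle's flats. The key is 150 mm tall, 0.11 to 0.22 kg, symmetric about one upright axis; this point is 125 mm above its lower end.
- key: The same key; origin at the centre of its underside, axes as key_handle. From there up: cross foot 0-18 mm, 15 mm round shaft to 50, keyhole plate 50-100 (44 mm wide along y, 6 thick along x), handle 100-150. Keyhole through the plate along x: slot 7 mm wide with its upper end at 86 mm, opening at 74 mm into a part 16 mm wide that ends at 54 mm.
- key_tip (a point): Centre of the underside of the key's foot (same point as key). The foot is a steel cross of two bars, each 24 mm long, 6.5 mm wide and 18 mm tall, along the key's x and y, so it fits its recess every quarter turn.
- stand: Key stand, fixed: foot 100 x 110 x 8 mm, blue upright plate 90 mm wide, top 124 mm above the bench. Origin on the bench under the plate's front face; -x points out of that face, along the screw. The key hangs on the screw by the upper end of its slot, its x along the stand's x. To free it: lift 20 mm (15 to 24 will do), then move it 20 mm or more (better 35) along the stand's -x.
- screw (a point): Centre of the outer end of the stand's keyhole screw, 115.5 mm above the bench: brass head 10 mm across, 4 mm thick, on a 5 mm shank 10 mm long, on an 18 mm grey boss that stands 12 mm out of the plate.
- hub: Black bicycle wheel hub (flanges 58 mm) upright in a grey block 120 x 100 x 36 mm, with a blue lockring 44 mm across on top; all fixed. Origin on the bench, on the hub's axis. The lockring turns only under much more torque (1.2 N m) than finding the recess needs.
- mouth (a point): Centre of the lockring's round mouth, at its rim, 128 mm above the bench. Mouth 28 mm across; 6 mm down are four bright steps with the cross recess between: grooves 10 mm wide, 28 long, floor 16 mm below the rim. A foot out of line rests on the steps; in line (within 8 degrees) it drops 10 mm more. The grooves' angle varies, is NOT this point's, and must be seen or felt by turning.
- wrench: Open-ended spanner lying on the bench, about 170 mm long; leave alone.
- driver: Screwdriver lying on the bench, about 190 mm long; leave alone.
- lube: Small black bottle with red cap, 44 mm across, 110 mm tall; leave alone.
- grease: Clear jar with yellow lid, 60 mm across, 45 mm tall; leave alone.
- bearing: Steel bearing ring, 42 mm across, 12 mm high, lying flat; leave alone.
- tray: Blue parts tray 110 x 120 x 30 mm; leave alone.
- cone: Brass bearing cone, 28 mm across, 22 mm high; leave alone.
There are look-alikes about, which are no part of the job. Leave any pink or white look-alike of the stand alone. There is more than one size of the key; the one meant has the size given above.

How it is judged:
On the way:
1. the key is off its screw: clear of the screw head along the screw (x of key in the frame of stand below -0.031 m), for 0.1 s.
At the end, for the whole second after the job is handed in: The key stands by itself in the lockring, released and at rest: its foot is at least 13.5 mm below the rim (16 mm is fully home), within 4 mm of the hub's axis, leaning less than 8 degrees (z of key in the frame of mouth between -0.0185 and -0.0135 m and horizontal distance between key and mouth below 0.004 m and angle between key's own z axis and vertical below 0.14 rad and linear speed of key below 0.01 m/s and angular speed of key below 0.1 rad/s and contact force between key and stand below 0.1 N); the robot touches nothing.
It fails at once if the key is pressed hard (over 45 N) on the hub while its foot is not yet in the cross recess (contact force between key and hub above 45 N and z of key in the frame of mouth above -0.008 m).
It fails at once if the key is dropped or thrust into the mouth (over 0.6 m/s) (horizontal distance between key and mouth below 0.02 m and z of key in the frame of mouth below 0 m and linear speed of key above 0.6 m/s).
It fails at once if another thing on the bench is moved by more than 30 mm (distance of any of wrench, driver, lube, grease, bearing, tray, cone from where it was at the start of the episode above 0.03 m).
It also fails if it takes over 58 s, if anything falls off the work surface, if the arm or the gripper's body presses on something with over 40 N, if the wrist force passes 120 N, or if a joint passes its speed limit or range.

ROBOT

A 7-joint arm with a two-finger parallel gripper is mounted at the origin on the work surface. World frame = base frame: x ahead of the robot, y to its left, z up, the work surface at z = 0. Lengths are in m, angles in rad, forces in N, time in s.
With the tool pointing down it reaches from about 0.425 to 0.95 m from the base axis. Payload 4.7 kg.
Tool frame: the origin (TCP) lies midway between the tips of the shut fingers; the grasp point (between the pads) lies 19 mm behind it; z points along the fingers, y is the direction in which the jaws open and shut (so a half turn about z gives the same grasp; the last joint's range is limited). The gripper opens to 87 mm and grips with 3 to 60 N. Pads are 19 mm wide; open, the fingers measure 117 mm over their backs; the gripper's body (75 mm by 190 mm) begins 51 mm behind the grasp point.
Start: joints at [1.086, 0.469, -0.049, 1.532, 0.024, 1.141, -0.082], TCP at [0.297, -0.606, 0.223] pointing down, gripper open.
Joint ranges: [-2.59, 2.59], [-0.33, 1.99], [-1.39, 1.29], [0.1, 2.45], [-1.04, 4.18], [0.21, 1.99], [-2.66, 2.66]. Speed limits (rad/s): [2.57, 2.57, 3.14, 3.14, 3.14, 3.14, 3.14].

INTERFACE

Orientations are given as a unit quaternion [x, y, z, w].
In Python, from workcell import monitor, optics, bot, spotter gives the robot as it stands.
- The arm moves only by the tool move_arm, never from a script. Its argument "series" is a list of rows, each a list of 3 entries, a list of its own where there are three numbers: the shift along the tool's x, y, z in m, then the turn, a rotation vector about the tool's x, y, z in degrees, then the finger opening in m, from 0 to 0.087. In form: [[[dx, dy, dz], [ax, ay, az], grip], ...]. A call has 1 to 20 rows; each row is the pose to reach, as a shift and turn from the pose commanded when the call began, along the tool's axes at that moment; what a row does not reach only later rows make up. A row lasts 1/12 s, in which the tool goes at most 41.7 mm and 7.16 degrees, less where a joint would pass 70% of its speed; a pose out of reach is approached as far as the arm can. A call with a gripper value outside its range is refused whole. The fingers move at their own pace and stop on an object; "squeeze" is the grip in N (left out, the last holds). Time passes only in rows, so rows that repeat a pose let the fingers close. It gives the time, the measured TCP pose, the force and the opening at its end, in the units of the state.
- monitor.get_obs(): the state, without advancing time (a new reading comes with each control period).
- optics.get_image(name): name is "scene" or "top" or "wrist"; returns a dict with "frame" (420x560x3 uint8, red, green, blue), "depth" (420x560 float32, m along the optical axis (not along the pixel's ray), 0 where there is no reading), "K" (3x3 intrinsics, pixels), "eye" and "orientation" of the camera in the world. Camera axes: x right, y up, looking along -z (the intrinsics and any distortion apply to the point x, -y, -z); pixel columns grow to the right and rows downward; lengths in m; the calibration is good to about 2 mm. A picture is of the moment at which its call begins.
- bot.close_job(): hands the job in, once; it reports no verdict.
Trained networks look in a picture, given as the dict that the camera call returned (one of the last four; its "shot" number tells which), for a name from the list of things; names that differ only in an ending like _2 or _b are one class to them, and where a whole thing is asked for, a point or a joint stands for the part that bears it (a point fixed in the world has none). Each returns a list of dicts, best first, with "confidence" (0 to 1); they miss things now and then, are a little off and sometimes report something else, mostly with a low value. They report only what shows in the picture. A call takes as long as a camera call. They do not tell look-alikes from the thing itself.
- spotter.find_in(name, picture): "box" ([left, top, width, height] in pixels, round what is visible of it).
The state is a dict: "t": time; "q": joint angles; "joint_vel": joint speeds; "tau": joint torques, N m; "tool_pos": TCP position; "orientation": TCP orientation; "contact_force": force on the tool from outside, world axes, zero at the start; "moment": the same for the moment, N m; "grip_width": finger opening in m.
Only numpy, scipy, OpenCV 4.12 (cv2) and the standard library are available. Lean on these libraries where they do the work, as an engineer would, in place of code of your own. Each camera call takes 0.05 s, during which the arm holds its last target.

## Working session

There is one attempt and no reset: what is moved stays moved. The work goes in short steps, Python scripts to look and compute and a tool call to move; the robot and the scene stay as the last step left them, time stands still between calls to the robot, and variables do not carry over. Pictures are saved under pics/ and viewed, and the job is handed in when it is done.

Besides the shell and the picture viewer there is one more tool, called after "Call:" by a JSON object that holds its "fn" and its "kwargs", one argument or row to a line. move_arm: Moves the arm, as the interface text tells. Its arguments: {"type":"object","properties":{"series":{"type":"array","items":{"type":"array"}},"squeeze":{"type":"number"}},"required":["series"]}

```bash
mkdir -p pics; cat > h.py <<'E'
import numpy as np, cv2
from workcell import monitor, optics, bot, spotter
from scipy.spatial.transform import Rotation as R
def shot(n,name):
    p=optics.get_image(n); cv2.imwrite(f'pics/{name}.png',p['frame'][:,:,::-1]); 
    np.savez(f'pics/{name}.npz',**{k:np.array(v) for k,v in p.items()}); return p
def world(p,u,v,d=None):
    K=p['K']; 
    if d is None: d=p['depth'][int(round(v)),int(round(u))]
    c=np.array([(u-K[0,2])/K[0,0]*d,-(v-K[1,2])/K[1,1]*d,-d])
    return R.from_quat(p['orientation']).apply(c)+p['eye']
def cloud(p):
    K=np.array(p['K']);d=np.array(p['depth']);v,u=np.mgrid[:d.shape[0],:d.shape[1]]
    c=np.stack([(u-K[0,2])/K[0,0]*d,-(v-K[1,2])/K[1,1]*d,-d],-1)
    return c@R.from_quat(p['orientation']).as_matrix().T+p['eye']
def proj(p,P):
    c=R.from_quat(p['orientation']).inv().apply(np.array(P)-p['eye']);K=p['K']
    return K[0,0]*c[...,0]/-c[...,2]+K[0,2], K[1,1]*-c[...,1]/-c[...,2]+K[1,2]
E
python3 - <<'E'
from h import *
o=monitor.get_obs();print(o)
for n in ['scene','top','wrist']:
    p=shot(n,n+'0');print(n,p['K'].tolist(),p['eye'],p['orientation'],[k for k in p])
    for t in ['key','stand','hub','mouth','screw']:
        print(t,[(x['box'],round(x['confidence'],2)) for x in spotter.find_in(t,p)])
E
```

```text
{'t': 0.0, 'q': array([ 1.08609661,  0.46946205, -0.04857911,  1.53368733,  0.02412696,
        1.14101251, -0.08227613]), 'joint_vel': array([-0.00089266,  0.001157  , -0.00034284,  0.00031867,  0.00151709,
        0.00163135, -0.00019374]), 'tau': array([-9.81257836e-04, -5.07978952e+01, -8.10544007e-02, -2.36154485e+01,
       -6.12408249e-02,  3.78552312e-02,  1.95495040e-04]), 'tool_pos': array([ 0.29684983, -0.605551  ,  0.22148831]), 'orientation': array([ 9.74136623e-01,  2.25957642e-01, -2.74769545e-04, -9.52545393e-04]), 'contact_force': array([ 0.00978917, -0.0989361 , -0.29769036]), 'moment': array([ 0.02959612, -0.03393719,  0.00993203]), 'grip_width': 0.08675824392472302}
scene [[401.9696794108025, 0.0, 272.0276016012305], [0.0, 401.9696794108025, 212.975560093083], [0.0, 0.0, 1.0]] [0.83875404 0.51262257 0.86084355] [0.09454917 0.32168843 0.90787817 0.25166294] ['frame', 'depth', 'K', 'eye', 'orientation', 'shot']
key [([211.5, 117.7, 22.7, 60.2], 0.91), ([221.8, 158.5, 20.9, 50.2], 0.71), ([264.4, 177.0, 16.8, 31.1], 0.67)]
stand [([248.4, 127.5, 45.8, 59.0], 0.77), (
[... 709 characters left out ...]
[([256.9, 266.7, 42.1, 39.8], 0.82), ([287.8, 191.5, 47.1, 38.0], 0.7), ([319.0, 245.6, 46.9, 44.2], 0.58)]
hub [([184.7, 205.3, 37.6, 42.5], 0.97)]
mouth [([182.9, 201.1, 37.6, 47.2], 0.61), ([385.4, 178.4, 49.0, 47.7], 0.42)]
screw [([259.7, 269.1, 42.6, 40.1], 0.89), ([316.3, 248.7, 48.3, 43.4], 0.67), ([287.1, 189.2, 46.4, 41.2], 0.57)]
wrist [[302.77519224581937, 0.0, 281.4291758427288], [0.0, 302.77519224581937, 209.2469355625069], [0.0, 0.0, 1.0]] [ 0.3683148  -0.57210407  0.3843184 ] [-0.12443231  0.07697029 -0.52391206  0.83911163] ['frame', 'depth', 'K', 'eye', 'orientation', 'shot']
key []
stand [([1.7, 0.0, 48.3, 9.2], 0.67)]
hub []
mouth []
screw [([1.0, 0.0, 52.0, 12.0], 0.89)]
```

View pics/scene0.png

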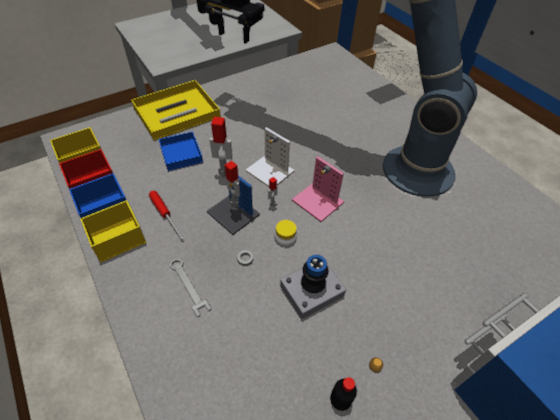

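View pics/top0.png

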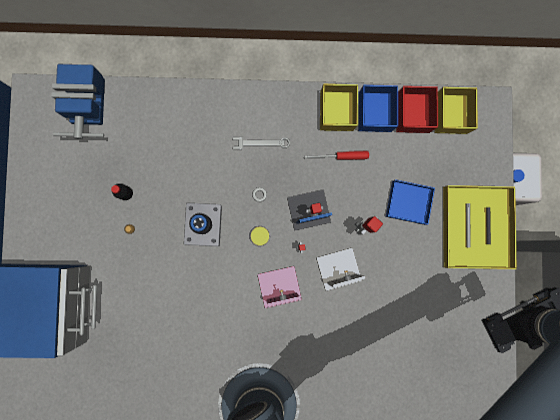

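```bash
python3 - <<'E'
import cv2
a=cv2.imread('pics/scene0.png')[90:260,170:370];cv2.imwrite('pics/s0c.png',cv2.resize(a,None,fx=3.9,fy=3.5,interpolation=2))
a=cv2.imread('pics/top0.png')[160:320,160:380];cv2.imwrite('pics/t0c.png',cv2.resize(a,None,fx=3.6,fy=3.6,interpolation=2))
E
```

```text
(no output)
```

View pics/s0c.png

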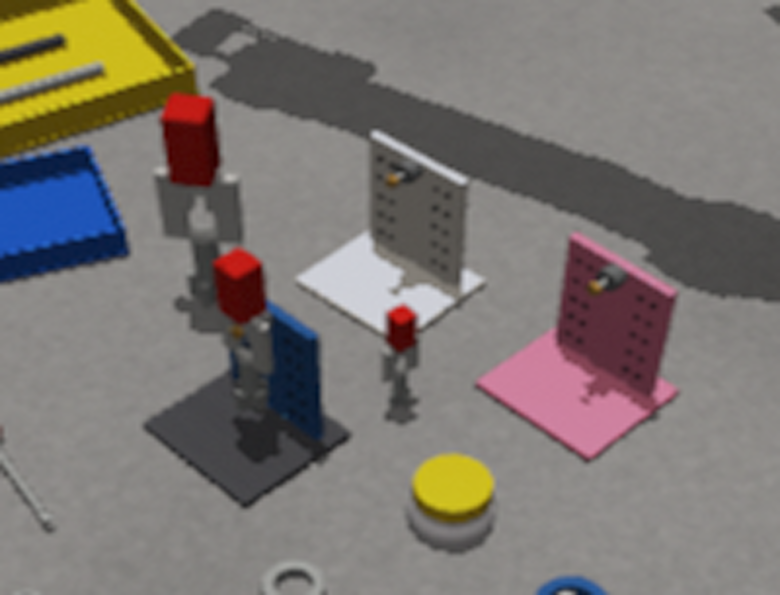

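View pics/t0c.png

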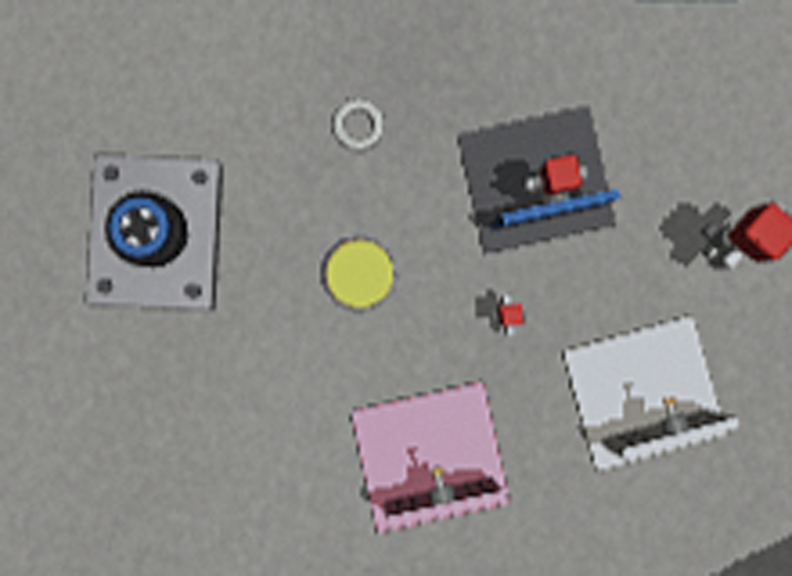

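```bash
cat > m.py <<'E'
from h import *
def load(n): 
    z=np.load(f'pics/{n}.npz');return {k:z[k] for k in z}
def comp(n,roi):
    p=load(n);C=cloud(p);f=p['frame'].astype(int);r,g,b=f[...,0],f[...,1],f[...,2]
    u0,v0,u1,v1=roi;m=np.zeros(r.shape,bool);m[v0:v1,u0:u1]=1;m&=p['depth']>0
    return p,C,m,r,g,b
if __name__=='__main__':
    for n,ro in [('top0',(285,185,335,235)),('scene0',(205,155,262,240))]:
        p,C,m,r,g,b=comp(n,ro)
        red=m&(r>110)&(g<70)&(b<70);P=C[red];print(n,'red',len(P),P.min(0),P.max(0))
        zt=np.percentile(P[:,2],95);T=P[P[:,2]>zt-.008];print(' top',len(T),T.mean(0),zt,cv2.minAreaRect((T[:,:2]*1000).astype(np.float32)))
        bl=m&(b>r+25)&(b>60)&(C[...,2]>.02);P=C[bl];print(' blue',len(P),P.min(0),P.max(0))
        print(cv2.minAreaRect((P[:,:2]*1000).astype(np.float32)))
        dk=m&(C[...,2]<.02)&(C[...,2]>.0)&(r<75);P=C[dk];print(' foot',len(P),cv2.minAreaRect((P[:,:2]*1000).astype(np.float32)))
    for n,ro in [('top0',(180,200,225,250)),('scene0',(280,245,350,320))]:
        p,C,m,r,g,b=comp(n,ro)
        bl=m&(b>r+35)&(b>70)&(C[...,2]>.1);P=C[bl];print(n,'ring',len(P),P.min(0),P.max(0),np.median(P[:,2]),cv2.minEnclosingCircle((P[:,:2]*1000).astype(np.float32)))
        print(cv2.fitEllipse((P[:,:2]*1000).astype(np.float32)))
E
python3 m.py
```

```text
top0 red 61 [ 0.54182923 -0.1505564   0.14245379] [ 0.56539891 -0.12699209  0.18705517]
 top 57 [ 0.55483938 -0.13877255  0.18216048] 0.1848803204919025 ((553.6908569335938, -138.06362915039062), (22.588977813720703, 21.052194595336914), 14.749037742614746)
 blue 122 [ 0.520975   -0.18707719  0.02787436] [ 0.54687545 -0.09914345  0.13227665]
((533.5949096679688, -142.88711547851562), (7.485400199890137, 89.28294372558594), 13.391744613647461)
 foot 231 ((560.34423828125, -136.1209716796875), (97.09776306152344, 109.18008422851562), 13.636991500854492)
scene0 red 62 [ 0.54407828 -0.14752067  0.17889179] [ 0.56663    -0.12552949  0.18564919]
 top 62 [ 0.55569392 -0.13591085  0.18269248] 0.18466008724825378 ((555.4902954101562, -136.87640380859375), (19.743331909179688, 21.220144271850586), 10.096620559692383)
 blue 58 [ 0.52045966 -0.18514369  0.03727579] [ 0.5459562  -0.09908886  0.14208826]
((537.7179565429688, -141.25930786132812), (15.457401275634766, 89.09379577636719), 14.545065879821777)
 foot 980 ((565.0508422851562, -182.08058166503906), (113.43253326416016, 219.2444305419922), 1.8967524766921997)
top0 ring 132 [0.48952661 0.1492989  0.1002288 ] [0.53174787 0.19206454 0.13324501] 0.1267534641155048 ((510.5904846191406, 170.73281860351562), 22.611793518066406)
((511.3214416503906, 170.24850463867188), (37.521339416503906, 38.22270584106445), 32.52345275878906)
scene0 ring 177 [0.49168945 0.14599837 0.10229556] [0.53350981 0.19260419 0.13399226] 0.12865478322311918 ((512.901123046875, 168.82032775878906), 23.948984146118164)
((513.0148315429688, 171.5380401611328), (36.44119644165039, 38.340309143066406), 28.853336334228516)
```

```bash
python3 - <<'E'
from m import *
for n,(cx,cy) in [('scene0',(316,266)),('top0',(199,224))]:
    p=load(n);a=p['frame'][cy-20:cy+20,cx-20:cx+20,::-1];cv2.imwrite(f'pics/z_{n}.png',cv2.resize(np.ascontiguousarray(a),None,fx=10,fy=10,interpolation=2))
a=np.hstack([cv2.imread('pics/z_scene0.png'),cv2.imread('pics/z_top0.png')]);cv2.imwrite('pics/z0.png',a)
p=load('top0')
for c in [(373,225),(301,247),(260,236),(260,194),(290,285),(340,270)]: print(c,world(p,*c))
E
```

```text
(373, 225) [ 0.51033256 -0.28044954  0.20364051]
(301, 247) [ 0.45131052 -0.10796664  0.09604547]
(260, 236) [0.48027002 0.00444577 0.04398785]
(260, 194) [ 0.60475475  0.00669422 -0.00113949]
(290, 285) [ 0.34099218 -0.08523954  0.00963743]
(340, 270) [ 0.38655453 -0.23014674  0.00941767]
```

View pics/z0.png

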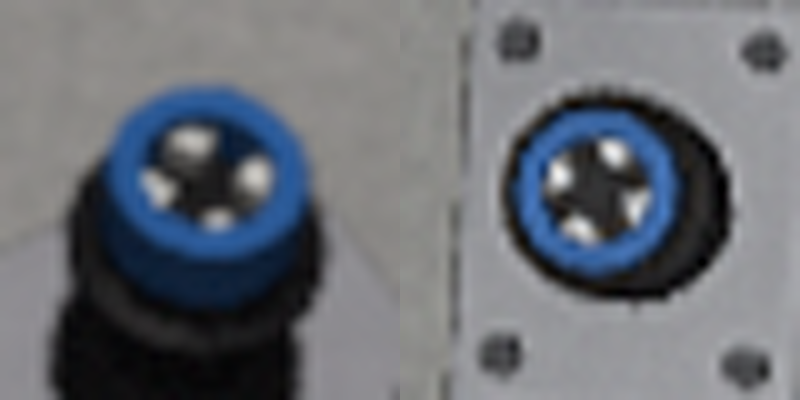

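```bash
cat >> h.py <<'E'
def goal(pos,yaw_y,ref=None):
    """tool down, tool y at world angle yaw_y deg; prints shift/turn in tool frame"""
    o=monitor.get_obs(); q=R.from_quat(o['orientation']) if ref is None else R.from_quat(ref[1]); t=o['tool_pos'] if ref is None else np.array(ref[0])
    a=np.radians(yaw_y); y=np.array([np.cos(a),np.sin(a),0]); z=np.array([0,0,-1.]); x=np.cross(y,z)
    G=R.from_matrix(np.stack([x,y,z],1))
    print('shift',q.inv().apply(np.array(pos)-t).round(4),'turn',np.degrees((q.inv()*G).as_rotvec()).round(2))
def st():
    o=monitor.get_obs();M=R.from_quat(o['orientation']).as_matrix();print('t',round(o['t'],2),'pos',o['tool_pos'].round(4),'yawY',np.degrees(np.arctan2(M[1,1],M[0,1])).round(2),'zax',M[:,2].round(4),'F',o['contact_force'].round(2),'M',o['moment'].round(2),'w',round(o['grip_width'],4),'q',o['q'].round(2))
E
python3 -c "
from h import *
st();goal([.555,-.137,.275],13.5)"
```

```text
t 0.9 pos [ 0.2972 -0.6061  0.2226] yawY -63.88 zax [ 1.e-04 -0.e+00 -1.e+00] F [ 0.06  0.3  -1.  ] M [ 0.03  0.03 -0.04] w 0.0875 q [ 1.09  0.47 -0.05  1.53  0.02  1.14 -0.08]
shift [ 0.438  -0.3077 -0.0524] turn [ 1.000e-02  0.000e+00 -7.738e+01]
```

Call:
{"fn": "move_arm", "kwargs": {
  "series": [
    [[0,0,-0.04],[0,0,-3],0.06],
    [[0.438,-0.308,-0.052],[0,0,-77.4],0.06],
    [[0.438,-0.308,-0.052],[0,0,-77.4],0.06],
    [[0.438,-0.308,-0.052],[0,0,-77.4],0.06],
    [[0.438,-0.308,-0.052],[0,0,-77.4],0.06],
    [[0.438,-0.308,-0.052],[0,0,-77.4],0.06],
    [[0.438,-0.308,-0.052],[0,0,-77.4],0.06],
    [[0.438,-0.308,-0.052],[0,0,-77.4],0.06],
    [[0.438,-0.308,-0.052],[0,0,-77.4],0.06],
    [[0.438,-0.308,-0.052],[0,0,-77.4],0.06],
    [[0.438,-0.308,-0.052],[0,0,-77.4],0.06],
    [[0.438,-0.308,-0.052],[0,0,-77.4],0.06],
    [[0.438,-0.308,-0.052],[0,0,-77.4],0.06],
    [[0.438,-0.308,-0.052],[0,0,-77.4],0.06],
    [[0.438,-0.308,-0.052],[0,0,-77.4],0.06],
    [[0.438,-0.308,-0.052],[0,0,-77.4],0.06],
    [[0.438,-0.308,-0.052],[0,0,-77.4],0.06],
    [[0.438,-0.308,-0.052],[0,0,-77.4],0.06],
    [[0.438,-0.308,-0.052],[0,0,-77.4],0.06]
  ],
  "squeeze": 25
}}

```text
t: 2.48
tool_pos: [0.5542, -0.1387, 0.2745]
orientation: [0.62, 0.784, -0.0, 0.0]
contact_force: [0.1, 0.6, -0.9]
grip_width: 0.06
```

```bash
python3 -c "
from h import *
st()
shot('wrist','wrist1')
from m import *
p,C,m,r,g,b=comp('wrist1',(0,0,560,420))
red=m&(r>90)&(g<60)&(b<60)&(C[...,2]>.13);P=C[red];print(len(P),P.min(0),P.max(0))
T=P[P[:,2]>np.percentile(P[:,2],95)-.006];print(len(T),T.mean(0),cv2.minAreaRect((T[:,:2]*1000).astype(np.float32)))
bl=m&(b>r+25)&(b>50)&(C[...,2]>.04)&(C[...,1]<0)&(C[...,2]<.15);P=C[bl];print(len(P),cv2.minAreaRect((P[:,:2]*1000).astype(np.float32)))
goal([.555,-.137,.142],13.5)
"
```

```text
t 2.48 pos [ 0.5542 -0.1387  0.2745] yawY 13.33 zax [-4.e-04 -8.e-04 -1.e+00] F [ 0.09  0.59 -0.91] M [-0.01 -0.17 -0.01] w 0.06 q [ 0.58  0.3  -0.52  1.7   0.16  1.19  0.26]
542 [ 0.50516223 -0.29143121  0.13884619] [ 0.59293284 -0.11908633  0.37732881]
33 [ 0.53855163 -0.14316138  0.33549955] ((549.8970336914062, -125.61473846435547), (81.02973937988281, 31.8507137298584), 29.512420654296875)
687 ((533.3718872070312, -143.7193603515625), (7.968677997589111, 89.6532974243164), 13.413040161132812)
shift [0.0014 0.0011 0.1325] turn [-0.02  0.03 -0.16]
```

View pics/wrist1.png

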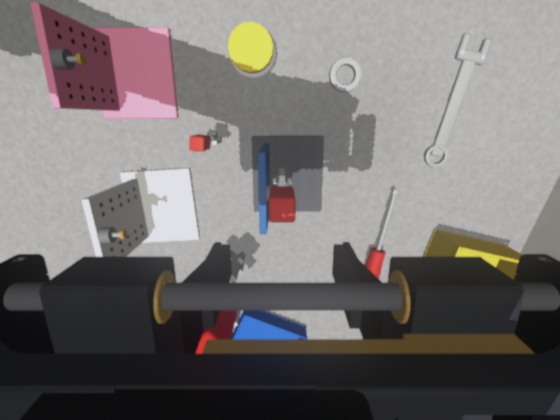

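```bash
python3 -c "
from m import *
p,C,m,r,g,b=comp('wrist1',(262,180,302,228))
red=m&(r>70)&(g<50)&(b<50)&(C[...,2]>.13);P=C[red];print(len(P),P.min(0),P.max(0))
T=P[P[:,2]>np.percentile(P[:,2],95)-.006];print(len(T),T.mean(0),cv2.minAreaRect((T[:,:2]*1000).astype(np.float32)))
print(cv2.minAreaRect((P[:,:2]*1000).astype(np.float32)))
print(np.degrees(np.arctan2(1,1)))
"
```

```text
70 [ 0.54375125 -0.1291572   0.14327008] [ 0.55983866 -0.12522131  0.16796275]
16 [ 0.55617529 -0.12618572  0.16237916] ((555.434814453125, -126.39795684814453), (8.437944412231445, 0.6079260110855103), 12.520997047424316)
((551.78125, -127.12909698486328), (16.553312301635742, 0.7161836624145508), 12.097610473632812)
45.0
```

```bash
python3 -c "
from m import *
p,C,m,r,g,b=comp('wrist1',(258,175,306,232))
red=m&(r>2.2*g)&(r>50)&(C[...,2]>.125)&(C[...,2]<.2);P=C[red];print(len(P),P.min(0),P.max(0))
T=P[P[:,2]>np.percentile(P[:,2],95)-.006];print(len(T),T.mean(0),cv2.minAreaRect((T[:,:2]*1000).astype(np.float32)))
S=P[P[:,2]<.175];print(len(S),cv2.minAreaRect((S[:,:2]*1000).astype(np.float32)))
"
```

```text
547 [ 0.54144051 -0.14918352  0.17873339] [ 0.56524997 -0.12576086  0.183251  ]
547 [ 0.55329885 -0.13735422  0.18141241] ((553.608154296875, -137.5284881591797), (20.999832153320312, 20.99075698852539), 12.585052490234375)
0 ((0.0, 0.0), (0.0, 0.0), 0.0)
```

Call:
{"fn": "move_arm", "kwargs": {
  "series": [
    [[0,-0.001,0.03],[0,0,0],0.06],
    [[0,-0.001,0.06],[0,0,0],0.06],
    [[0,-0.001,0.085],[0,0,0],0.06],
    [[0,-0.001,0.1],[0,0,0],0.06],
    [[0,-0.001,0.11],[0,0,0],0.06],
    [[0,-0.001,0.11],[0,0,0],0.06],
    [[0,-0.001,0.11],[0,0,0],0.06]
  ]
}}

```text
t: 3.12
tool_pos: [0.5541, -0.1375, 0.1648]
orientation: [0.619, 0.785, 0.0, 0.0]
contact_force: [0.4, -0.9, 1.9]
grip_width: 0.0601
```

```bash
python3 -c "
from h import *
st();goal([.5537,-.1374,.142],13.2)"
```

```text
t 3.12 pos [ 0.5541 -0.1375  0.1648] yawY 13.46 zax [ 3.e-04 -0.e+00 -1.e+00] F [ 0.42 -0.88  1.91] M [-0.04 -0.11 -0.03] w 0.0601 q [ 0.55  0.4  -0.5   1.83  0.23  0.97  0.2 ]
shift [ 0.0002 -0.0003  0.0228] turn [0.02 0.01 0.26]
```

Well centred; descend, settle, close.

Call:
{"fn": "move_arm", "kwargs": {
  "series": [
    [[0,0,0.015],[0,0,0],0.06],
    [[0,0,0.023],[0,0,0],0.06],
    [[0,0,0.023],[0,0,0],0.045],
    [[0,0,0.023],[0,0,0],0.035],
    [[0,0,0.023],[0,0,0],0.028],
    [[0,0,0.023],[0,0,0],0.018],
    [[0,0,0.023],[0,0,0],0.01],
    [[0,0,0.023],[0,0,0],0.01],
    [[0,0,0.023],[0,0,0],0.01]
  ],
  "squeeze": 25
}}

```text
t: 3.87
tool_pos: [0.5541, -0.137, 0.1419]
orientation: [0.619, 0.785, 0.0, 0.0]
contact_force: [-0.2, -1.1, 0.7]
grip_width: 0.0239
```

```bash
python3 -c "
from h import *
st()"
```

```text
t 3.87 pos [ 0.5541 -0.137   0.1419] yawY 13.52 zax [ 6.e-04 -2.e-04 -1.e+00] F [-0.21 -1.09  0.67] M [ 0.04 -0.16 -0.02] w 0.0239 q [ 0.55  0.43 -0.49  1.85  0.25  0.92  0.18]
```

Call:
{"fn": "move_arm", "kwargs": {
  "series": [
    [[0,0,-0.007],[0,0,0],0.01],
    [[0,0,-0.014],[0,0,0],0.01],
    [[0,0,-0.0195],[0,0,0],0.01],
    [[0,0,-0.0195],[0,0,0],0.01],
    [[0,0,-0.0195],[0,0,0],0.01]
  ]
}}

```text
t: 4.28
tool_pos: [0.5542, -0.1371, 0.1617]
orientation: [0.619, 0.785, 0.0, 0.001]
contact_force: [1.0, -0.0, -1.0]
grip_width: 0.024
```

```bash
python3 -c "
from h import *
st();shot('scene','s2');shot('wrist','w2')
a=cv2.imread('pics/s2.png')[110:250,180:340];cv2.imwrite('pics/s2c.png',cv2.resize(a,None,fx=4,fy=4,interpolation=2))"
```

```text
t 4.28 pos [ 0.5542 -0.1371  0.1617] yawY 13.51 zax [ 1.1e-03 -5.0e-04 -1.0e+00] F [ 1.   -0.01 -1.01] M [-0.   -0.06 -0.02] w 0.024 q [ 0.55  0.41 -0.5   1.83  0.23  0.96  0.19]
```

View pics/s2c.png

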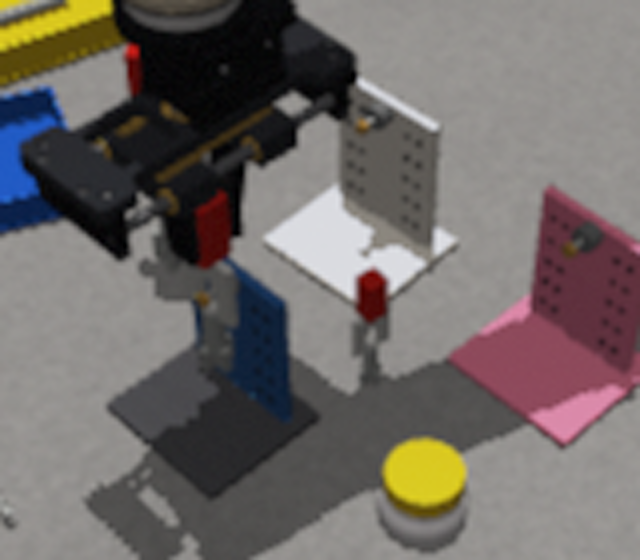

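Call:
{"fn": "move_arm", "kwargs": {
  "series": [
    [[0,0.006,-0.0195],[0,0,0],0.01],
    [[0,0.014,-0.0195],[0,0,0],0.01],
    [[0,0.024,-0.0195],[0,0,0],0.01],
    [[0,0.036,-0.0195],[0,0,0],0.01],
    [[0,0.045,-0.0195],[0,0,0],0.01],
    [[0,0.045,-0.0195],[0,0,0],0.01],
    [[0,0.045,-0.0195],[0,0,0],0.01]
  ]
}}

```text
t: 4.97
tool_pos: [0.5984, -0.1259, 0.1806]
orientation: [0.619, 0.786, 0.0, 0.0]
contact_force: [-0.2, -0.5, -2.3]
grip_width: 0.0239
```

```bash
python3 -c "
from h import *
st();shot('scene','s3')
a=cv2.imread('pics/s3.png')[110:250,180:340];cv2.imwrite('pics/s3c.png',cv2.resize(a,None,fx=4,fy=4,interpolation=2))
goal([.512,.135,.34],23.3)"
```

```text
t 4.97 pos [ 0.5984 -0.1259  0.1806] yawY 13.57 zax [ 6.e-04  3.e-04 -1.e+00] F [-0.2  -0.47 -2.31] M [-0.   -0.06  0.02] w 0.0239 q [ 0.5   0.45 -0.49  1.72  0.24  1.04  0.16]
shift [ 0.2741 -0.0222 -0.1595] turn [-0.01 -0.   -9.76]
```

View pics/s3c.png

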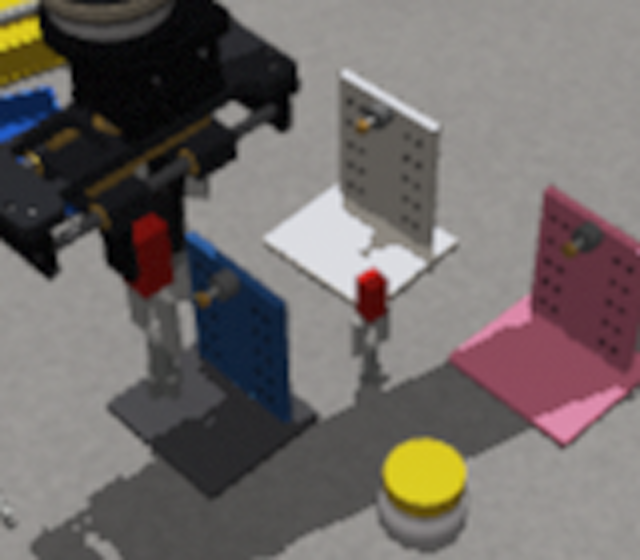

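I mistakenly repeated the lift in that call, because shifts count from the call's start. The key may have been dragged against the screw and slipped in the grip, so I'll measure it.

```bash
python3 -c "
from m import *
p=load('s3');C=cloud(p)
f=p['frame'].astype(int);r,g,b=f[...,0],f[...,1],f[...,2]
W=C-np.array([.5984,-.1259,0]); near=(np.hypot(W[...,0],W[...,1])<.03)&(p['depth']>0)
red=near&(r>2.2*g)&(r>60);P=C[red];print('red',P.min(0),P.max(0))
K=near&~red&(C[...,2]>.02)&(C[...,2]<.16);P=C[K]
v=np.argwhere(K)
for z in np.arange(.02,.18,.01):
  s=P[(P[:,2]>=z)&(P[:,2]<z+.01)]
  if len(s):print(z.round(3),len(s),s.mean(0).round(4),s[:,:2].min(0).round(3),s[:,:2].max(0).round(3))
for tipz in (.05,.06,.072): print(tipz,proj(p,[.5984,-.1259,tipz]),proj(p,[.5984,-.1259,tipz+.1]),proj(p,[.5984,-.1259,tipz+.15]))
a=p['frame'][150:225,195:260,::-1];cv2.imwrite('pics/s3d.png',cv2.resize(np.ascontiguousarray(a),None,fx=8,fy=8,interpolation=2))
"
```

```text
red [ 0.5868499  -0.13674997  0.14279713] [ 0.60962969 -0.11214457  0.22254966]
0.05 1 [ 0.5969 -0.1224  0.0597] [ 0.597 -0.122] [ 0.597 -0.122]
0.06 26 [ 0.5982 -0.122   0.0656] [ 0.584 -0.13 ] [ 0.608 -0.115]
0.07 27 [ 0.597  -0.1238  0.0754] [ 0.584 -0.139] [ 0.608 -0.115]
0.08 18 [ 0.5972 -0.1218  0.0843] [ 0.584 -0.128] [ 0.603 -0.117]
0.09 16 [ 0.5979 -0.1228  0.0946] [ 0.589 -0.126] [ 0.604 -0.12 ]
0.1 12 [ 0.6001 -0.1238  0.1055] [ 0.596 -0.139] [ 0.604 -0.119]
0.11 43 [ 0.5984 -0.1255  0.1146] [ 0.591 -0.148] [ 0.605 -0.105]
0.12 29 [ 0.5981 -0.1263  0.1254] [ 0.589 -0.15 ] [ 0.605 -0.105]
0.13 29 [ 0.5973 -0.1232  0.1353] [ 0.588 -0.148] [ 0.605 -0.106]
0.14 23 [ 0.597  -0.1189  0.1445] [ 0.591 -0.146] [ 0.604 -0.106]
0.15 21 [ 0.5945 -0.112   0.1557] [ 0.589 -0.12 ] [ 0.6   -0.106]
0.05 (np.float64(221.20216169461418), np.float64(209.7283917126649)) (np.float64(217.55935612821358), np.float64(183.39370390840585)) (np.float64(215.5114541784795), np.float64(168.58894490687914))
0.06 (np.float64(220.8622344913007), np.float64(207.27097898166375)) (np.float64(217.1629219444809), np.float64(180.52778908719498)) (np.float64(215.08133025287285), np.float64(165.47947911423032))
0.072 (np.float64(220.44759581925422), np.float64(204.27345968482507)) (np.float64(216.6787212644753), np.float64(177.02738987287287)) (np.float64(214.55559281549768), np.float64(161.6788010302867))
```

View pics/s3d.png

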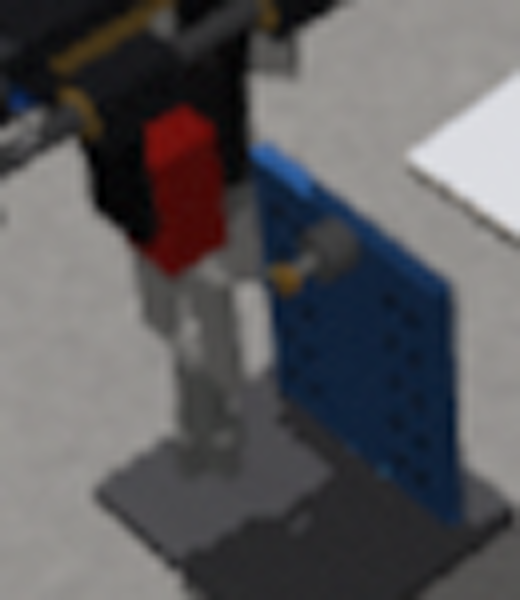

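```bash
python3 -c "
from h import *
goal([.525,.095,.285],23.3)"
```

```text
shift [ 0.2322 -0.0189 -0.1045] turn [-0.01 -0.   -9.76]
```

Call:
{"fn": "move_arm", "kwargs": {
  "series": [
    [[0,0.002,-0.03],[0,0,0],0.01],
    [[0.01,0,-0.06],[0,0,-2],0.01],
    [[0.035,-0.003,-0.09],[0,0,-4],0.01],
    [[0.065,-0.006,-0.105],[0,0,-6],0.01],
    [[0.1,-0.008,-0.105],[0,0,-8],0.01],
    [[0.135,-0.012,-0.105],[0,0,-9.8],0.01],
    [[0.17,-0.015,-0.105],[0,0,-9.8],0.01],
    [[0.2,-0.018,-0.105],[0,0,-9.8],0.01],
    [[0.222,-0.019,-0.105],[0,0,-9.8],0.01],
    [[0.232,-0.019,-0.105],[0,0,-9.8],0.01],
    [[0.232,-0.019,-0.105],[0,0,-9.8],0.01],
    [[0.232,-0.019,-0.105],[0,0,-9.8],0.01]
  ]
}}

```text
t: 6.02
tool_pos: [0.5252, 0.0934, 0.2856]
orientation: [0.55, 0.835, -0.0, 0.001]
contact_force: [0.5, -1.2, -1.0]
grip_width: 0.024
```

```bash
python3 -c "
from h import *
st();shot('wrist','w4');p=shot('scene','s4');print(optics.get_image('top') and 0)
"
```

```text
t 6.02 pos [0.5252 0.0934 0.2856] yawY 23.28 zax [ 4.0e-04 -1.4e-03 -1.0e+00] F [ 0.53 -1.21 -1.02] M [-0.06 -0.16  0.05] w 0.024 q [ 0.3   0.25 -0.66  1.76  0.16  1.19 -0.  ]
0
```

View pics/w4.png

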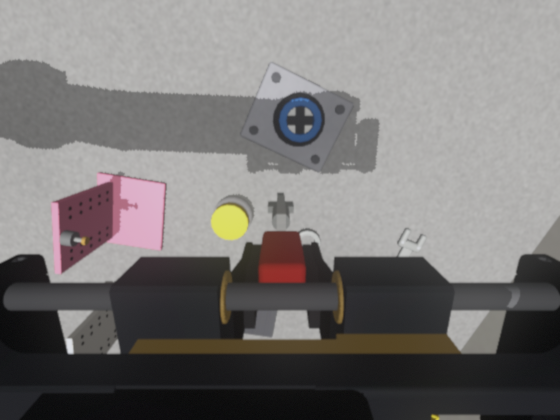

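View pics/s4.png

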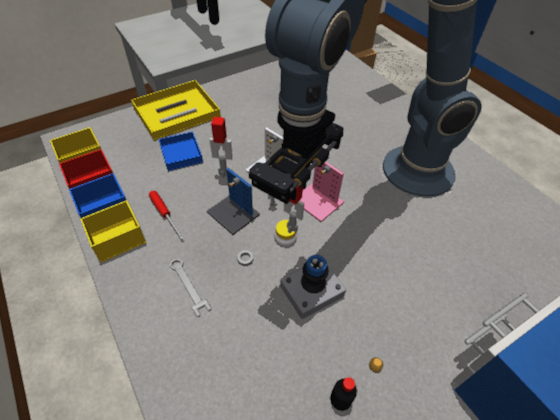

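```bash
python3 -c "
from m import *
p=load('w4');C=cloud(p);f=p['frame'].astype(int);r,g,b=f[...,0],f[...,1],f[...,2]
a=p['frame'][90:150,270:330,::-1];c=p['frame'][185:245,250:310,::-1]
cv2.imwrite('pics/w4c.png',cv2.resize(np.hstack([a,c]),None,fx=6.5,fy=6.5,interpolation=2))
m=np.zeros(r.shape,bool);m[90:150,270:330]=1
bl=m&(b>r+25);P=C[bl];P=P[P[:,2]>.115];print('ring',len(P),np.median(P[:,2]),cv2.minEnclosingCircle((P[:,:2]*1000).astype(np.float32)),cv2.fitEllipse((P[:,:2]*1000).astype(np.float32)))
# bright steps: rectify onto z=.122 plane
xs=np.linspace(-.02,.02,200);X,Y=np.meshgrid(.512+xs,.17+xs,indexing='ij')
u,v=proj(p,np.stack([X,Y,np.full(X.shape,.122)],-1))
im=cv2.remap(p['frame'],u.astype(np.float32),v.astype(np.float32),cv2.INTER_LINEAR)
cv2.imwrite('pics/rect.png',cv2.resize(im[:,:,::-1],(600,600)))
# foot points
m[:]=0;m[185:260,255:310]=1
Q=C[m&(p['depth']>0)&(C[...,2]>.13)&(C[...,2]<.30)];
for z in np.arange(.15,.28,.01):
  s=Q[(Q[:,2]>=z)&(Q[:,2]<z+.01)]
  if len(s):print(z.round(3),len(s),s.mean(0).round(4),s[:,:2].min(0).round(4),s[:,:2].max(0).round(4))
"
```

```text
ring 886 0.12736483192608963 ((511.87640380859375, 170.1258544921875), 21.847537994384766) ((511.64483642578125, 170.0724334716797), (37.2654914855957, 37.379302978515625), 18.977787017822266)Traceback (most recent call last):
  File "<string>", line 10, in <module>
    u,v=proj(p,np.stack([X,Y,np.full(X.shape,.122)],-1))
        ~~~~^^^^^^^^^^^^^^^^^^^^^^^^^^^^^^^^^^^^^^^^^^^^
  File "h.py", line 17, in proj
    c=R.from_quat(p['orientation']).inv().apply(np.array(P)-p['eye']);K=p['K']
  File "scipy/spatial/transform/_rotation.pyx", line 2580, in scipy.spatial.transform._rotation.Rotation.apply
ValueError: Expected input of shape (3,) or (P, 3), got (200, 200, 3).
```

View pics/w4c.png

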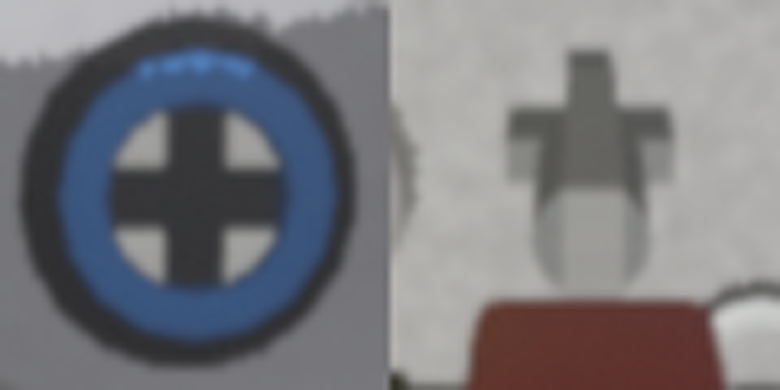

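```bash
python3 -c "
from m import *
p=load('w4');C=cloud(p)
xs=np.linspace(-.02,.02,200);X,Y=np.meshgrid(.5118+xs,.1701+xs,indexing='ij')
u,v=proj(p,np.stack([X,Y,np.full(X.shape,.122)],-1).reshape(-1,3))
im=cv2.remap(p['frame'],u.reshape(X.shape).astype(np.float32),v.reshape(X.shape).astype(np.float32),cv2.INTER_LINEAR).astype(int)
br=(im.min(-1)>110);n,l,s,c=cv2.connectedComponentsWithStats(br.astype(np.uint8))
for i in range(1,n):
  if 300<s[i,4]<6000:
    cx=xs[int(c[i][1])]*1000;cy=xs[int(c[i][0])]*1000;print(s[i,4],cx.round(1),cy.round(1),'ang',np.degrees(np.arctan2(cy,cx)).round(1))
m=np.zeros(p['depth'].shape,bool);m[185:260,255:310]=1
Q=C[m&(p['depth']>0)&(C[...,2]>.13)&(C[...,2]<.30)];
a=np.radians(23.3);tx=np.array([np.cos(a+np.pi/2),np.sin(a+np.pi/2)]);ty=np.array([np.cos(a),np.sin(a)])
D=Q[:,:2]-[.5252,.0934];L=np.stack([D@tx,D@ty],1)*1000
for z in np.arange(.13,.28,.006):
  k=(Q[:,2]>=z)&(Q[:,2]<z+.006)
  if k.sum():print(z.round(3),k.sum(),'toolx',L[k,0].min().round(1),L[k,0].max().round(1),'tooly',L[k,1].min().round(1),L[k,1].max().round(1))
"
```

```text
1056 -10.8 4.1 ang 159.0
1052 -4.5 -10.4 ang -113.6
1063 3.9 10.4 ang 69.3
1052 10.2 -4.1 ang -22.1
0.16 8 toolx 0.5 9.5 tooly -12.8 9.3
0.166 38 toolx 0.6 9.9 tooly -13.7 9.2
0.172 24 toolx 0.4 1.3 tooly -13.5 10.0
0.178 90 toolx -6.0 4.0 tooly -13.3 9.9
0.184 15 toolx 0.3 4.1 tooly -8.4 5.1
0.19 12 toolx -1.1 4.6 tooly -9.1 4.9
0.196 14 toolx -0.7 4.3 tooly -9.0 4.9
0.202 19 toolx -0.0 4.2 tooly -8.7 5.5
0.208 22 toolx 0.0 19.6 tooly -8.6 5.4
0.214 121 toolx -8.6 20.1 tooly -8.5 5.3
0.22 17 toolx 19.4 19.8 tooly -4.2 1.2
0.226 16 toolx 19.2 19.9 tooly -4.1 1.1
0.232 19 toolx 19.2 20.0 tooly -4.0 1.1
0.238 17 toolx 19.4 19.9 tooly -3.9 1.1
0.244 23 toolx 19.5 20.2 tooly -3.8 1.7
0.25 22 toolx 19.2 20.1 tooly -3.7 1.7
0.256 29 toolx 13.2 20.0 tooly -3.7 1.6
0.262 182 toolx 8.5 19.9 tooly -11.9 9.8
0.268 130 toolx 7.0 10.3 tooly -12.9 10.8
0.274 138 toolx 6.9 10.4 tooly -12.6 11.0
0.28 173 toolx 6.5 10.3 tooly -16.1 15.2
```

```bash
python3 -c "
from h import *
goal([.5127,.1728,.264],23.2)"
```

```text
shift [0.0791 0.0197 0.0212] turn [-0.04  0.04 -0.09]
```

Call:
{"fn": "move_arm", "kwargs": {
  "series": [
    [[0.025,0.006,0],[0,0,0],0.01],
    [[0.05,0.013,0],[0,0,0],0.01],
    [[0.07,0.018,0.007],[0,0,0],0.01],
    [[0.079,0.0197,0.015],[0,0,0],0.01],
    [[0.079,0.0197,0.0212],[0,0,0],0.01],
    [[0.079,0.0197,0.0212],[0,0,0],0.01],
    [[0.079,0.0197,0.0212],[0,0,0],0.01]
  ]
}}

```text
t: 6.75
tool_pos: [0.5123, 0.1725, 0.2635]
orientation: [0.551, 0.835, -0.001, -0.0]
contact_force: [0.8, -0.1, -2.4]
grip_width: 0.0238
```

```bash
python3 -c "
from h import *
st();p=shot('wrist','w5');s=shot('scene','s5')
a=p['frame'][170:260,235:325,::-1];c=s['frame'][205:295,270:360,::-1]
cv2.imwrite('pics/w5c.png',cv2.resize(np.hstack([a,c]),None,fx=4.4,fy=4.4,interpolation=2))
"
```

```text
t 6.75 pos [0.5123 0.1725 0.2635] yawY 23.14 zax [-0.0014 -0.0018 -1.    ] F [ 0.76 -0.12 -2.37] M [ 0.02 -0.06 -0.02] w 0.0238 q [ 0.16  0.29 -0.69  1.77  0.2   1.16 -0.19]
```

View pics/w5c.png

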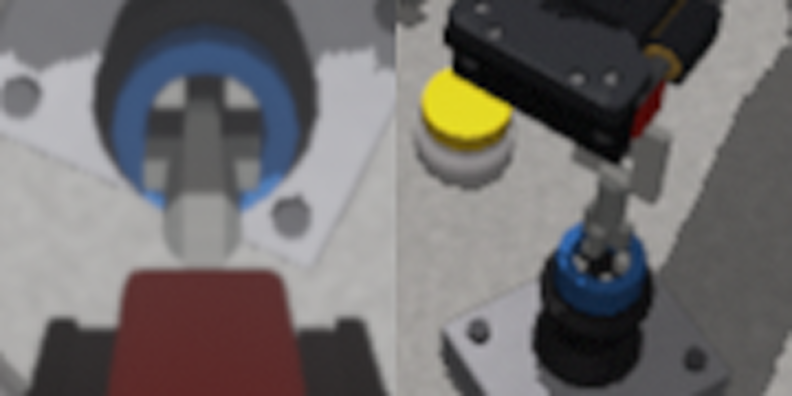

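Call:
{"fn": "move_arm", "kwargs": {
  "series": [
    [[0,0,0.004],[0,0,0],0.01],
    [[0,0,0.008],[0,0,0],0.01],
    [[0,0,0.011],[0,0,0],0.01],
    [[0,0,0.013],[0,0,0],0.01],
    [[0,0,0.014],[0,0,0],0.01]
  ]
}}

```text
t: 7.27
tool_pos: [0.5116, 0.1749, 0.2499]
orientation: [0.55, 0.835, -0.0, -0.0]
contact_force: [-0.5, -0.1, -0.9]
grip_width: 0.0238
```

```bash
python3 -c "
from h import *
st();p=shot('wrist','w6');s=shot('scene','s6')
a=p['frame'][170:260,235:325,::-1];c=s['frame'][205:295,270:360,::-1]
cv2.imwrite('pics/w6c.png',cv2.resize(np.hstack([a,c]),None,fx=4.4,fy=4.4,interpolation=2))
"
```

```text
t 7.27 pos [0.5116 0.1749 0.2499] yawY 23.31 zax [-6.e-04 -2.e-04 -1.e+00] F [-0.5  -0.11 -0.93] M [-0.01 -0.14  0.04] w 0.0238 q [ 0.16  0.3  -0.69  1.79  0.21  1.13 -0.2 ]
```

View pics/w6c.png

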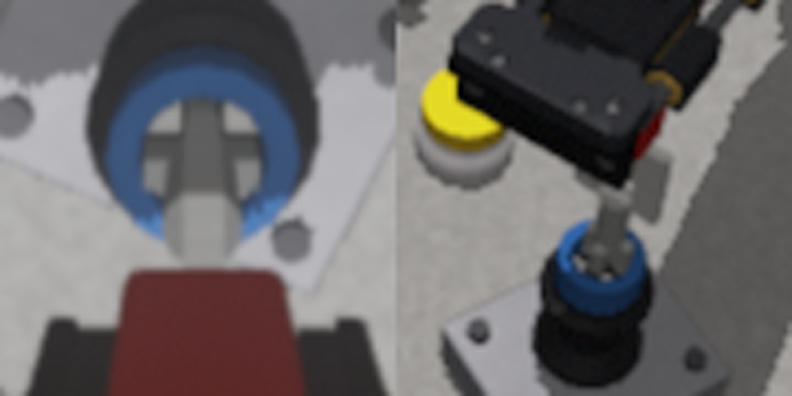

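```bash
cat > fit.py <<'E'
from m import *
import sys
def fit(n,yaw=23.25,tipz=None):
    p=load(n);C=cloud(p);f=p['frame'].astype(int);r,g,b=f[...,0],f[...,1],f[...,2]
    m=np.zeros(r.shape,bool);m[150:260,240:325]=1;m&=p['depth']>0
    P=C[m&(b>r+25)&(C[...,2]>.12)&(C[...,2]<.134)]
    a=np.radians(yaw);tx=np.array([-np.sin(a),np.cos(a)]);ty=np.array([np.cos(a),np.sin(a)])
    xy=P[:,:2]*1000;c,rad=cv2.minEnclosingCircle(xy.astype(np.float32));print('ring',c,rad,len(xy),np.median(P[:,2]))
    Q=C[m&(C[...,2]>.126)&(C[...,2]<.25)];D=Q[:,:2]*1000-np.array(c);L=np.stack([D@tx,D@ty],1)
    k=np.hypot(L[:,0],L[:,1])<30;Q=Q[k];L=L[k]
    g=~((np.abs(Q[:,2]-.128)<.004)&(np.hypot(L[:,0],L[:,1])>13));Q=Q[g];L=L[g]
    for z in np.arange(.12,.25,.006):
        k=(Q[:,2]>=z)&(Q[:,2]<z+.006)
        if k.sum():print(z.round(3),k.sum(),'toolx',L[k,0].min().round(1),L[k,0].max().round(1),'tooly',L[k,1].min().round(1),L[k,1].max().round(1))
fit(sys.argv[1])
E
python3 fit.py w5; python3 fit.py w6; python3 -c "
from h import *
st()"
```

```text
ring (511.7175598144531, 170.3285369873047) 21.833566665649414 641 0.12747739489850313
0.138 5 toolx 2.4 11.3 tooly -3.0 8.5
0.144 41 toolx 2.2 11.6 tooly -12.6 10.4
0.15 24 toolx 2.2 2.9 tooly -12.4 11.1
0.156 87 toolx -4.3 6.0 tooly -12.1 10.9
0.162 15 toolx 2.2 6.0 tooly -7.3 6.2
0.168 14 toolx 0.2 5.8 tooly -8.0 6.1
0.174 14 toolx 1.2 5.9 tooly -7.8 6.0
0.18 17 toolx 1.1 5.8 tooly -7.6 6.8
0.186 27 toolx 2.0 21.5 tooly -7.4 6.6
0.192 117 toolx -6.6 21.7 tooly -7.3 6.5
0.198 18 toolx 21.2 21.8 tooly -2.9 2.4
0.204 17 toolx 21.1 21.9 tooly -2.8 2.4
0.21 18 toolx 21.2 21.8 tooly -2.7 2.4
0.216 16 toolx 21.3 21.9 tooly -2.6 2.3
0.222 25 toolx 21.2 21.9 tooly -2.6 3.0
0.228 21 toolx 21.0 21.9 tooly -2.4 2.9
0.234 26 toolx 21.2 21.8 tooly -2.4 2.9
0.24 185 toolx 10.3 21.8 tooly -10.6 11.1
0.246 87 toolx 8.7 12.1 tooly -11.6 12.2
ring (511.5371398925781, 170.40875244140625) 21.900474548339844 762 0.12748042948335364
0.126 16 toolx 4.7 5.1 tooly -12.1 11.0
0.132 30 toolx 4.7 13.9 tooly -11.9 10.9
0.138 20 toolx 4.6 5.3 tooly -11.6 11.7
0.144 87 toolx -1.7 8.3 tooly -11.5 11.5
0.15 14 toolx 5.0 8.1 tooly -6.7 6.8
0.156 15 toolx 2.9 8.2 tooly -7.4 6.6
0.162 15 toolx 3.3 8.2 tooly -7.2 7.3
0.168 16 toolx 3.9 8.8 tooly -7.1 7.2
0.174 88 toolx -4.4 23.9 tooly -6.9 7.1
0.18 55 toolx -3.4 24.1 tooly -6.7 7.0
0.186 17 toolx 23.5 24.2 tooly -2.5 2.9
0.192 16 toolx 23.4 24.2 tooly -2.4 2.8
0.198 17 toolx 23.5 24.2 tooly -2.3 2.8
0.204 21 toolx 23.4 24.0 tooly -2.2 3.4
0.21 22 toolx 23.4 24.2 tooly -2.1 3.4
0.216 24 toolx 23.4 24.1 tooly -2.0 3.3
0.222 114 toolx 12.7 24.0 tooly -1.9 3.3
0.228 125 toolx 12.1 24.1 tooly -10.7 12.1
0.234 132 toolx 10.7 14.3 tooly -11.3 12.6
0.24 138 toolx 10.5 14.3 tooly -11.2 12.8
0.246 129 toolx 10.2 14.4 tooly -18.3 20.3
t 7.37 pos [0.5117 0.175  0.2501] yawY 23.32 zax [-3.e-04 -2.e-04 -1.e+00] F [ 0.52 -0.17 -0.77] M [ 0.   -0.07  0.02] w 0.0238 q [ 0.16  0.3  -0.69  1.79  0.21  1.13 -0.2 ]
```

Call:
{"fn": "move_arm", "kwargs": {
  "series": [
    [[-0.0011,0,0],[0,0,0],0.01],
    [[-0.0022,0.0002,0],[0,0,0],0.01],
    [[-0.0022,0.0002,0],[0,0,0],0.01],
    [[-0.0022,0.0002,0.002],[0,0,0],0.01],
    [[-0.0022,0.0002,0.003],[0,0,0],0.01],
    [[-0.0022,0.0002,0.003],[0,0,0],0.01]
  ]
}}

```text
t: 7.87
tool_pos: [0.5126, 0.173, 0.247]
orientation: [0.55, 0.835, -0.0, -0.0]
contact_force: [-0.4, -0.7, -1.9]
grip_width: 0.024
```

```bash
python3 -c "
from h import *
st();p=shot('wrist','w7')
"; python3 fit.py w7
```

```text
t 7.87 pos [0.5126 0.173  0.247 ] yawY 23.32 zax [-5.e-04 -2.e-04 -1.e+00] F [-0.37 -0.73 -1.86] M [ 0.06 -0.09  0.01] w 0.024 q [ 0.16  0.3  -0.69  1.79  0.21  1.12 -0.2 ]
ring (511.45758056640625, 170.63690185546875) 21.741493225097656 776 0.12749779844346829
0.126 36 toolx 2.3 11.7 tooly -11.7 11.2
0.132 24 toolx 2.3 11.7 tooly -11.6 11.9
0.138 86 toolx -3.9 5.7 tooly -11.3 11.8
0.144 22 toolx -2.3 5.9 tooly -11.1 11.7
0.15 14 toolx 1.0 5.9 tooly -7.2 7.0
0.156 13 toolx 1.0 6.0 tooly -7.1 6.8
0.162 17 toolx 1.3 5.9 tooly -6.9 7.5
0.168 18 toolx 1.6 5.9 tooly -6.7 7.5
0.174 127 toolx -6.7 21.6 tooly -6.5 7.3
0.18 16 toolx 21.0 21.7 tooly -2.3 3.1
0.186 16 toolx 21.1 21.7 tooly -2.2 3.1
0.192 16 toolx 21.1 21.6 tooly -2.1 3.1
0.198 19 toolx 21.0 21.9 tooly -2.0 3.0
0.204 23 toolx 21.1 21.8 tooly -1.9 3.6
0.21 22 toolx 21.2 21.7 tooly -1.8 3.6
0.216 25 toolx 21.1 21.8 tooly -1.8 3.6
0.222 162 toolx 10.1 21.7 tooly -8.6 4.1
0.228 123 toolx 8.2 12.0 tooly -11.1 12.8
0.234 132 toolx 8.9 12.2 tooly -10.8 12.7
0.24 167 toolx 8.0 12.1 tooly -10.9 19.0
0.246 183 toolx 8.9 12.1 tooly -19.5 22.1
```

Call:
{"fn": "move_arm", "kwargs": {
  "series": [
    [[0,0,0.0015],[0,0,0],0.01],
    [[0,0,0.003],[0,0,0],0.01],
    [[0,0,0.004],[0,0,0],0.01],
    [[0,0,0.0045],[0,0,0],0.01],
    [[0,0,0.0045],[0,0,0],0.01]
  ]
}}

```text
t: 8.33
tool_pos: [0.5127, 0.173, 0.2427]
orientation: [0.55, 0.835, -0.0, -0.0]
contact_force: [-0.7, 0.2, -2.3]
grip_width: 0.0239
```

```bash
python3 -c "
from h import *
st()"
```

```text
t 8.33 pos [0.5127 0.173  0.2427] yawY 23.32 zax [-2.e-04 -2.e-04 -1.e+00] F [-0.73  0.18 -2.26] M [ 0.02 -0.12  0.08] w 0.0239 q [ 0.16  0.31 -0.69  1.8   0.22  1.11 -0.2 ]
```

No contact; keep going gently.

Call:
{"fn": "move_arm", "kwargs": {
  "series": [
    [[0,0,0.0012],[0,0,0],0.01],
    [[0,0,0.0024],[0,0,0],0.01],
    [[0,0,0.0035],[0,0,0],0.01],
    [[0,0,0.0035],[0,0,0],0.01]
  ]
}}

```text
t: 8.67
tool_pos: [0.5127, 0.173, 0.2391]
orientation: [0.55, 0.835, -0.0, -0.0]
contact_force: [0.5, -0.0, -1.4]
grip_width: 0.0239
```

```bash
python3 -c "
from h import *
st();p=shot('wrist','w8')
"; python3 fit.py w8
```

```text
t 8.67 pos [0.5127 0.173  0.2391] yawY 23.32 zax [-4.e-04 -2.e-04 -1.e+00] F [ 0.51 -0.01 -1.42] M [-0.   -0.17  0.02] w 0.0239 q [ 0.15  0.31 -0.69  1.8   0.22  1.11 -0.2 ]
ring (511.6466979980469, 170.4033660888672) 21.857574462890625 832 0.12748608064297623
0.126 26 toolx 2.6 3.4 tooly -11.6 11.9
0.132 86 toolx -3.6 6.2 tooly -11.3 11.8
0.138 14 toolx 2.4 6.2 tooly -6.5 7.0
0.144 14 toolx 1.4 6.1 tooly -7.2 6.9
0.15 16 toolx 1.4 6.0 tooly -7.1 6.8
0.156 19 toolx 1.5 6.3 tooly -6.8 7.5
0.162 31 toolx -5.1 21.8 tooly -6.7 7.4
0.168 113 toolx -6.4 22.0 tooly -6.6 7.3
0.174 15 toolx 21.4 22.2 tooly -2.3 3.1
0.18 16 toolx 21.3 22.1 tooly -2.2 3.1
0.186 19 toolx 21.4 22.1 tooly -2.1 3.0
0.192 19 toolx 21.4 22.0 tooly -2.0 3.0
0.198 24 toolx 21.4 22.0 tooly -1.9 3.6
0.204 20 toolx 21.5 22.1 tooly -1.8 3.5
0.21 38 toolx 10.5 22.0 tooly -1.7 3.5
0.216 176 toolx 10.7 22.2 tooly -9.9 11.7
0.222 136 toolx 8.8 12.2 tooly -11.0 12.8
0.228 144 toolx 8.9 12.5 tooly -10.6 13.0
0.234 194 toolx 8.5 12.3 tooly -18.7 21.7
0.24 315 toolx 9.2 12.5 tooly -19.6 21.9
0.246 228 toolx 8.6 12.5 tooly -19.4 22.0
```

Call:
{"fn": "move_arm", "kwargs": {
  "series": [
    [[0,0,0.0012],[0,0,0],0.01],
    [[0,0,0.0024],[0,0,0],0.01],
    [[0,0,0.0032],[0,0,0],0.01],
    [[0,0,0.0032],[0,0,0],0.01]
  ]
}}

```text
t: 9.05
tool_pos: [0.5127, 0.173, 0.2359]
orientation: [0.55, 0.835, -0.0, -0.0]
contact_force: [-0.8, 0.1, -1.5]
grip_width: 0.0242
```

```bash
python3 -c "
from h import *
st()"
```

```text
t 9.05 pos [0.5127 0.173  0.2359] yawY 23.32 zax [-4.e-04 -2.e-04 -1.e+00] F [-0.82  0.05 -1.5 ] M [-0.02 -0.12  0.05] w 0.0242 q [ 0.15  0.31 -0.69  1.81  0.22  1.1  -0.2 ]
```

Call:
{"fn": "move_arm", "kwargs": {
  "series": [
    [[0,0,0.0007],[0,0,0],0.01],
    [[0,0,0.0014],[0,0,0],0.01],
    [[0,0,0.0014],[0,0,0],0.01]
  ]
}}

```text
t: 9.3
tool_pos: [0.5128, 0.173, 0.2346]
orientation: [0.55, 0.835, -0.0, -0.0]
contact_force: [-0.2, 0.1, -1.4]
grip_width: 0.0237
```

```bash
python3 -c "
from h import *
st();p=shot('wrist','w9')
"; python3 fit.py w9|head -12
```

```text
t 9.3 pos [0.5128 0.173  0.2346] yawY 23.31 zax [-1.e-04 -1.e-04 -1.e+00] F [-0.22  0.12 -1.39] M [ 0.02 -0.17 -0.03] w 0.0237 q [ 0.15  0.31 -0.69  1.81  0.22  1.1  -0.2 ]
ring (511.63739013671875, 170.49295043945312) 21.925748825073242 867 0.1275397204016297
0.126 92 toolx -3.7 6.1 tooly -11.2 11.9
0.132 15 toolx 2.6 6.3 tooly -10.1 7.1
0.138 12 toolx 1.5 5.9 tooly -7.1 7.0
0.144 16 toolx 1.5 6.4 tooly -7.0 6.9
0.15 16 toolx 1.5 5.9 tooly -6.7 7.6
0.156 16 toolx 2.0 6.4 tooly -6.6 7.4
0.162 132 toolx -6.3 21.9 tooly -6.5 7.4
0.168 13 toolx 21.4 21.9 tooly -2.2 3.2
0.174 16 toolx 21.4 21.9 tooly -2.1 3.1
0.18 18 toolx 21.3 21.9 tooly -2.1 3.1
0.186 18 toolx 21.3 21.9 tooly -2.0 3.1
```

Call:
{"fn": "move_arm", "kwargs": {
  "series": [
    [[0,0,0.0005],[0,0,0],0.01],
    [[0,0,0.001],[0,0,0],0.01],
    [[0,0,0.001],[0,0,0],0.01]
  ]
}}

```text
t: 9.6
tool_pos: [0.5129, 0.1732, 0.2338]
orientation: [0.55, 0.835, 0.0, 0.0]
contact_force: [-0.4, -0.6, 0.1]
grip_width: 0.0241
```

```bash
python3 -c "
from h import *
st()"
```

```text
t 9.6 pos [0.5129 0.1732 0.2338] yawY 23.32 zax [ 2.e-04 -0.e+00 -1.e+00] F [-0.38 -0.57  0.13] M [ 0.02 -0.11  0.02] w 0.0241 q [ 0.15  0.31 -0.69  1.81  0.22  1.1  -0.21]
```

Call:
{"fn": "move_arm", "kwargs": {
  "series": [
    [[0,0,0.0004],[0,0,0],0.01],
    [[0,0,0.0008],[0,0,0],0.01],
    [[0,0,0.0008],[0,0,0],0.01]
  ]
}}

```text
t: 9.85
tool_pos: [0.513, 0.1733, 0.2337]
orientation: [0.55, 0.835, 0.0, 0.0]
contact_force: [-1.3, -0.5, 4.4]
grip_width: 0.0242
```

```bash
python3 -c "
from h import *
st()"
```

```text
t 9.85 pos [0.513  0.1733 0.2337] yawY 23.32 zax [ 8.e-04 -0.e+00 -1.e+00] F [-1.35 -0.51  4.42] M [-0.17  0.33  0.  ] w 0.0242 q [ 0.15  0.31 -0.69  1.81  0.22  1.1  -0.21]
```

Call:
{"fn": "move_arm", "kwargs": {
  "series": [
    [[0,0,-0.0006],[0,0,0],0.01],
    [[0,0,-0.0006],[0,0,0],0.028],
    [[0,0,-0.0006],[0,0,0],0.034],
    [[0,0,-0.0006],[0,0,0],0.045],
    [[0,0,-0.0006],[0,0,0],0.06],
    [[0,0,-0.0006],[0,0,0],0.06]
  ]
}}

```text
t: 10.35
tool_pos: [0.5128, 0.1731, 0.2334]
orientation: [0.55, 0.835, -0.0, -0.0]
contact_force: [-0.1, 0.1, -0.4]
grip_width: 0.0458
```

```bash
python3 -c "
from h import *
st();p=shot('wrist','w10');s=shot('scene','s10')
a=p['frame'][150:260,225:335,::-1];c=s['frame'][190:300,260:370,::-1]
cv2.imwrite('pics/w10c.png',cv2.resize(np.hstack([a,c]),None,fx=3.6,fy=3.6,interpolation=2))
"; python3 fit.py w10
```

```text
t 10.35 pos [0.5128 0.1731 0.2334] yawY 23.32 zax [-1.e-04 -0.e+00 -1.e+00] F [-0.12  0.14 -0.36] M [ 0.05 -0.17  0.05] w 0.0458 q [ 0.15  0.31 -0.69  1.81  0.22  1.1  -0.21]
ring (511.582275390625, 170.6884002685547) 21.889785766601562 875 0.12743212173027557
0.126 88 toolx -4.0 5.8 tooly -11.2 11.9
0.132 11 toolx 1.9 5.7 tooly -6.4 7.2
0.138 13 toolx 1.3 5.8 tooly -7.1 7.0
0.144 16 toolx 2.0 5.8 tooly -7.0 6.9
0.15 20 toolx 0.4 5.9 tooly -6.7 7.6
0.156 17 toolx 1.1 21.5 tooly -6.6 7.5
0.162 119 toolx -6.9 21.9 tooly -7.2 7.4
0.168 14 toolx 21.2 21.8 tooly -2.2 2.4
0.174 18 toolx 21.3 22.1 tooly -2.9 2.4
0.18 19 toolx 21.3 21.9 tooly -2.7 3.1
0.186 23 toolx 21.3 22.0 tooly -2.6 3.1
0.192 17 toolx 21.3 21.9 tooly -2.5 3.0
0.198 26 toolx 21.5 22.3 tooly -2.4 3.0
0.204 20 toolx 21.4 22.1 tooly -2.3 2.9
0.21 176 toolx 10.4 22.2 tooly -9.8 11.1
0.216 138 toolx 9.0 12.5 tooly -11.7 12.1
0.222 136 toolx 8.7 12.5 tooly -11.7 12.0
0.228 164 toolx 0.9 12.3 tooly -22.8 25.5
0.234 216 toolx 1.3 12.5 tooly -22.6 25.8
0.24 225 toolx 4.7 12.5 tooly -21.9 24.7
0.246 136 toolx 8.8 12.6 tooly -11.7 24.2
```

View pics/w10c.png

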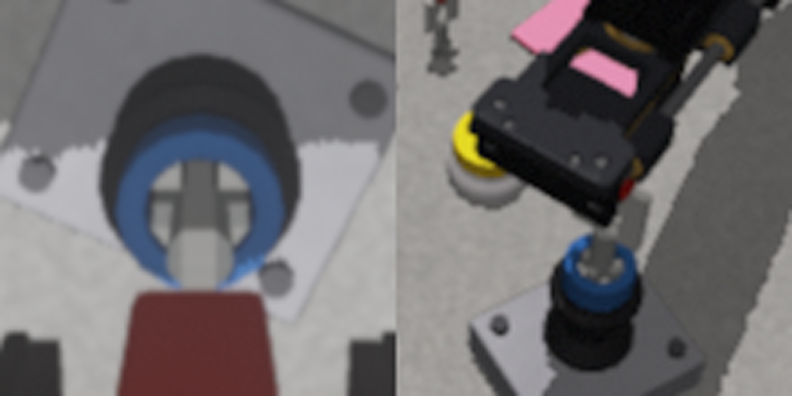

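Key stands upright with the foot in the recess and the fingers clear. Now withdraw straight up.

Call:
{"fn": "move_arm", "kwargs": {
  "series": [
    [[0,0,-0.01],[0,0,0],0.06],
    [[0,0,-0.025],[0,0,0],0.06],
    [[0,0,-0.045],[0,0,0],0.06],
    [[0,0,-0.07],[0,0,0],0.06],
    [[0,0,-0.1],[0,0,0],0.06],
    [[-0.03,0,-0.12],[0,0,0],0.06],
    [[-0.06,0,-0.12],[0,0,0],0.06],
    [[-0.08,0,-0.12],[0,0,0],0.06],
    [[-0.08,0,-0.12],[0,0,0],0.06],
    [[-0.08,0,-0.12],[0,0,0],0.06]
  ]
}}

```text
t: 11.28
tool_pos: [0.5449, 0.0984, 0.354]
orientation: [0.551, 0.835, 0.0, 0.0]
contact_force: [-0.7, 1.1, -0.2]
grip_width: 0.06
```

```bash
python3 -c "
from m import *
st();p=shot('wrist','w11');s=shot('scene','s11');t=shot('top','t11')
for n in ['w11','s11','t11']:
  p=load(n);C=cloud(p);f=p['frame'].astype(int);r,g=f[...,0],f[...,1]
  k=(r>2.2*g)&(r>60)&(np.hypot(C[...,0]-.512,C[...,1]-.171)<.03)&(C[...,2]>.19);P=C[k]
  if len(P): T=P[P[:,2]>np.percentile(P[:,2],90)-.004];print(n,len(T),T.mean(0),np.percentile(P[:,2],90),cv2.minAreaRect((T[:,:2]*1000).astype(np.float32)))
"
```

```text
t 11.28 pos [0.5449 0.0984 0.354 ] yawY 23.15 zax [ 3.e-04  3.e-04 -1.e+00] F [-0.72  1.15 -0.21] M [ 0.08 -0.11  0.04] w 0.06 q [ 0.28  0.24 -0.66  1.61  0.15  1.34  0.01]
w11 805 [0.51161516 0.17081419 0.26204282] 0.26241039673412786 ((511.5873718261719, 170.46649169921875), (23.260196685791016, 22.499370574951172), 22.908687591552734)
s11 116 [0.5140451  0.17265907 0.26263957] 0.2635190458591081 ((513.04345703125, 172.1999969482422), (22.527599334716797, 22.42272186279297), 24.75139808654785)
```

View pics/s11.png

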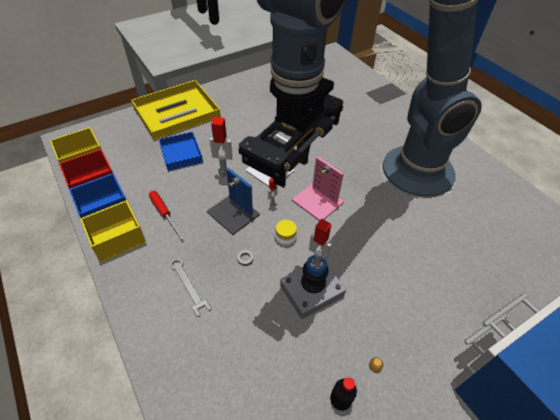

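View pics/w11.png

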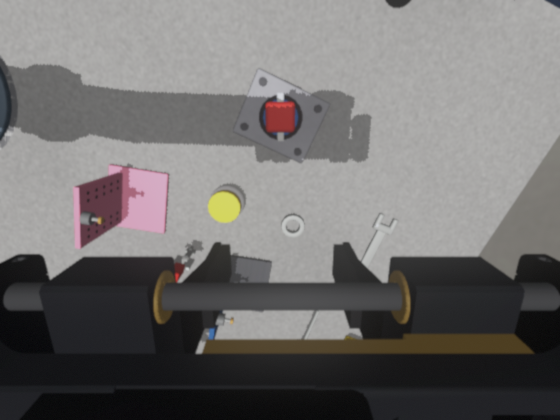

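```bash
python3 -c "
from h import *
print(bot.close_job());st()"
```

```text
the job is handed in; nothing more can be done
None
the job is handed in; nothing more can be done
```

I took the key off the blue stand and set it in the lockring. It stands there by itself, and I handed the job in at about 11.4 s.

**Seating:** The wrist picture put the grooves at about 23°, so I lined the key up with them while it was still in the air. The foot went straight down into the recess and needed no turning. The highest force I read was about 4.4 N, at the recess floor.

**Last checks:**
- **Depth:** the handle top was at z ≈ 0.262 m, which puts the foot about 16 mm below the rim, fully home.
- **Position and lean:** in the wrist view the handle was centred within about 1 mm of the lockring, with no visible lean. The scene camera gave a centre about 2 mm off that, within its calibration.
- **Top camera:** it gave no usable reading of the key at the end.
- **Other things:** the arm was clear and touching nothing. Nothing else looked moved by eye; I did not measure the other objects again.

**One slip:** when drawing the key off the screw I repeated the 19.5 mm lift by mistake, about 39 mm in all. The key caught on the screw and slid about 12 mm down in the fingers. It came off upright and still held, and I measured the new offset and used it for the placing. I read no force during that move itself; just after it the reading was about 2 N.

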